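# Clip the sensor into the curing box and pair it

## Robot

A 6-joint arm with a two-finger parallel gripper is mounted at the origin on the work surface; the furniture and walls round the work are solid. World frame = base frame: x ahead of the robot, y to its left, z up, the work surface at z = 0. Lengths are in mm, angles in rad, forces in N, time in s.
With the tool pointing down it reaches from about 400 to 925 mm from the base axis. Payload 12.5 kg.
Tool frame: the origin (TCP) lies on the mounting face of the last link; the fingertips stand 190 mm ahead of it and the grasp point (between the pads) lies 171 mm ahead of it; z points along the fingers, y is the line along which they close (so a half turn about z gives the same grasp; the last joint's range is limited). The gripper opens to 95 mm and grips with 3 to 60 N. Pads are 20 mm wide; open, the fingers measure 119 mm over their backs; the gripper's body (75 mm by 180 mm) begins 59 mm behind the grasp point.
Start: joints at [1.136, 0.491, 1.559, -0, 1.092, -0.106], TCP at [201.794, 591.527, 404.761] pointing down, gripper open.
Joint ranges: [-3.1, 3.1], [-0.84, 2.19], [0.05, 2.79], [-1.13, 4.28], [0.06, 2.93], [-2.69, 2.69]. Speed limits (rad/s): [2.22, 2.22, 2.79, 3.14, 3.14, 3.14].

## Interface

Orientations are given as [roll, pitch, yaw] about the fixed x, y, z axes, in that order (R = Rz(yaw) Ry(pitch) Rx(roll)).
In Python, from cell import * gives the robot as it stands.
- The arm moves only by the tool arm_command, never from a script. Its argument "rows" is a list that holds one entry, the list of rows, each a list of 7 numbers: the shift along the tool's x, y, z normalised to -1 to 1, where 1 is 0.15 m, then the turn, a rotation vector about the tool's x, y, z normalised to -1 to 1, where 1 is 360 degrees, then the opening, from -1 (shut) to 1 (fully open). A call has 1 to 10 rows; each row is the pose to reach, as a shift and turn from the pose commanded when the call began, along the tool's axes at that moment, turning the shorter way round; what a row does not reach only later rows make up. A row lasts 1/12 s, in which the tool goes at most 41.7 mm and 7.16 degrees, less where a joint would pass 70% of its speed; a pose out of reach is approached as far as the arm can. A call with a number of a shift or a turn outside -1 to 1 is refused whole. A call with a gripper value outside its range is refused whole. The fingers move at their own pace and stop on an object; the grip force is fixed at half the most. Time passes only in rows, so rows that repeat a pose let the fingers close. It gives the time, the measured TCP pose, the force, the opening and the grip force at its end, in the units of the state.
- state(): the state, without advancing time (a new reading comes with each control period).
- read_camera(name): name is "scene" or "side" or "wrist"; returns (picture, depth): 384x512x3 uint8, red, green, blue; 384x512 float32, mm along the optical axis (not along the pixel's ray), 0 where there is no reading.
- get_calibration(name): a dict with "camera_matrix" (3x3 intrinsics, pixels), "D" ([k1, k2, p1, p2, k3] as OpenCV has them; the pictures are not rectified), "position" and "orientation" of the camera in the world; the wrist camera has in their place "hand_eye" (4x4, takes a point from camera to tool coordinates, whose origin is the TCP and whose axes are the flange's). Camera axes: x right, y up, looking along -z (the intrinsics and any distortion apply to the point x, -y, -z); pixel columns grow to the right and rows downward; lengths in mm; the calibration is good to about 2 mm. A picture is of the moment at which its call begins: read the wrist's pose just before it. get_calibration takes no time and is no camera call.
- job_done(): hands the job in; it is judged then, once.
The state is a dict: "t": time; "joints": joint angles; "qvel": joint speeds; "tau": joint torques, N m; "eef_pos": TCP position; "tcp_rot": TCP orientation; "ft_force": force on the tool from outside, world axes, zero at the start; "moment": the same for the moment, N m; "opening": opening from 0.0 (shut) to 1.0 (fully open); "grip_force": force on a finger pad.
Only numpy, scipy, OpenCV 4.12 (cv2) and the standard library are available. Lean on these libraries where they do the work, as an engineer would, in place of code of your own. Each camera call takes 0.05 s, during which the arm holds its last target. There are 200 camera calls.

## Task

Squeeze the clip-on humidity sensor off the charging tab of the white base unit and clip it over the wall of the wooden curing box that faces the base unit, near the middle of that wall, with the white sensor pod hanging inside the box, and let go of it there. Then take the stylus from its stand, reach its pin down through the round opening in the base unit and gently press the recessed orange pairing button fully down; keep it down for the pairing and finish still holding the stylus with the button held down. Leave the bowl in the box, the dropper bottle and the tape roll where they are.

Things in the scene. Friction and masses are not known exactly. Their poses are not given: they have to be found in the camera images.
- curing_box: fixed open box of light wood, 150 (x) x 200 (y) x 80 (z) mm outside, walls and floor 8 mm thick; origin at the centre of its underside. Its -y wall faces the base unit. A black bowl stands loose in it, its rim below the top of the walls
- wall_top (a point): middle of the top edge of the box's -y wall, in the middle of its 8 mm thickness, 80 mm above the table; axes as the box: x runs along the wall, +y points into the box, z up
- base_unit: fixed white base unit, 100 (x) x 170 (y) x 38 (z) mm; origin at the centre of its underside; display and keys on its flat top. Its charging tab, an upright black blade 26 (x) x 5 (y) mm and 32 mm high, stands on the top near the +y end; at the start the sensor is clipped on it from above, jaws down, pod on the +y side
- opening (a point): centre of the mouth of the round opening in the base unit's top, 38 mm above the table, with a printed blue ring round it: a vertical well 9 mm in diameter, its mouth bevelled to about 15 mm; the orange button's top lies 12 mm below this point when released
- pair_button (a joint): travel of the recessed button: 0 released, 0.004 m fully down; sprung, about 2 N to start and 5 N fully down
- clip: sprung two-lever clip, jaws down, 55 g. Origin: root of its mouth, where the top of the edge sits when pushed fully on; x along the edge (20 mm wide), y across it with the pod on the +y jaw, z up. Jaws reach 22 mm below the origin. Jaw pads are 17 mm apart when squeezed fully; while squeezed this frame tilts 0.25 rad. Let go, the spring shuts them with about 5 N
- clip_lever (a joint): angle between the clip's two levers: -0.12 jaws shut on nothing, 0 on the 5 mm tab, about 0.1 on the 8 mm wall, 0.5 squeezed fully open
- stylus: loose stylus, upright in its stand, 45 g; origin at its lower end, z up along it. Steel pin 5 mm in diameter, 40 mm long; collar 18 mm in diameter from 40 to 44 mm; square brass grip 12 x 12 mm (faces along x and y) from 44 to 94 mm, cap to 97 mm. Pinch the brass with the fingertips just above the collar
- stylus_tip (a point): lower end of the stylus pin (the stylus's origin)
- stylus_stand: fixed dark wooden block 52 x 52 x 46 mm, origin at the centre of its underside; the stylus stands in the 7 mm hole at its middle, 43 mm deep, its collar resting on the top
- lacquer_bowl: black bowl, 96 mm across and 53 mm high, standing loose in the curing box; origin at the centre of its underside
- dropper_jar: amber dropper bottle with black bulb, 30 mm across, 97 mm high; origin at the centre of its underside
- yellow_tape: roll of yellow tape lying flat, 42 mm across, 18 mm high; origin at the centre of its underside
- pod (a point): middle of the white sensor pod, 28 x 13 x 26 mm, at (0, 14.5, -12) mm in the clip's frame; it reaches 21 mm from the clip's origin in y (29 mm when squeezed open) and 25 mm below it
- handle_tops (a point): midway between the clip's two grey handles, 45 mm above its origin. They rise from the pivot (8 mm above the origin) and splay to y = -18 and +18 mm here. Pinch them along y, fingertips about 17 mm above the origin; at the stop (8 N at the handles; grip with 20 to 30 N) they are parallel, 15 mm over their outsides
Mind the look-alikes: they are no part of the job. Of the things that look like the clip, the middle-sized one is meant.

How it is judged (in metres and radians):
On the way, in this order (a step that is already met when the one before it is completed fails the run):
1. the sensor is clipped on the middle part of the box wall that faces the base unit, pod inside, and let go (x of clip in the frame of wall_top between -0.05 and 0.05 m and y of clip in the frame of wall_top between -0.01 and 0.01 m and z of clip in the frame of wall_top between -0.005 and 0.012 m and y of pod in the frame of wall_top above 0.006 m and angle between the y axis of clip and the y axis of curing_box, either way round below 0.3 rad and angle between clip's own z axis and vertical below 0.3 rad and value of joint clip_lever above 0.03 rad and contact force between clip and curing_box above 1 N and contact force between each of the arm, the fingers and clip below 0.1 N and linear speed of clip below 0.02 m/s), for 0.3 s.
2. the pairing button is held down with the stylus, in the grip, for 2 s (value of joint pair_button above 0.003 m and contact force between stylus and base_unit above 1 N and contact force between the fingers and stylus above 2 N), for 2 s.
At the end, for the whole second after the job is handed in: Sensor clamped on the box's -y wall, within 50 mm of its middle, mouth's root at most 12 mm above the edge, pod inside, within 17 degrees of square and upright, not touched by the robot; the gripped stylus keeps the pairing button at least 3 mm down (of 4); bystanders moved under 20 mm (all of step 2 and x of clip in the frame of wall_top between -0.05 and 0.05 m and y of clip in the frame of wall_top between -0.01 and 0.01 m and z of clip in the frame of wall_top between -0.005 and 0.012 m and y of pod in the frame of wall_top above 0.006 m and angle between the y axis of clip and the y axis of curing_box, either way round below 0.3 rad and angle between clip's own z axis and vertical below 0.3 rad and value of joint clip_lever above 0.03 rad and contact force between clip and curing_box above 1 N and contact force between each of the arm, the fingers and clip below 0.1 N); the arm keeps its last pose, push and grip.
It fails at once if the bowl in the box is shifted more than 20 mm (distance of lacquer_bowl from where it was at the start of the episode above 0.02 m).
It fails at once if the dropper bottle is shifted more than 20 mm (distance of dropper_jar from where it was at the start of the episode above 0.02 m).
It fails at once if the tape roll is shifted more than 20 mm (distance of yellow_tape from where it was at the start of the episode above 0.02 m).
It fails at once if the stylus is rammed against the button or the base unit with more than 30 N (contact force between stylus and base_unit above 30 N).
It also fails if it takes over 58 s, if anything falls off the work surface, if the arm or the gripper's body presses on something with over 40 N, if the wrist force passes 120 N, or if a joint passes its speed limit or range.

## Working session

There is one attempt and no reset: what is moved stays moved. The work goes in short steps, Python scripts to look and compute and a tool call to move; the robot and the scene stay as the last step left them, time stands still between calls to the robot, and variables do not carry over. Pictures are saved under pics/ and viewed, at most 11 in all, crops included, and the job is handed in when it is done.

Besides the shell and the picture viewer there is one more tool, called after "Emit:" as name([rows], argument=value, ...), one row to a line, values as JSON. arm_command: Moves the arm, as the interface text tells. Its arguments: {"type":"object","properties":{"rows":{"type":"array","items":{"type":"array","items":{"type":"array","items":{"type":"number","minimum":-1,"maximum":1}}}}},"required":["rows"]}

```bash
mkdir -p pics; ls; cat > h.py <<'E'
from cell import *
import numpy as np, cv2
from scipy.spatial.transform import Rotation as R
def cam(name):
    s=state(); c=get_calibration(name); im,d=read_camera(name)
    K=np.array(c["camera_matrix"]);D=np.array(c["D"],float)
    if "hand_eye" in c:
        T=np.eye(4);T[:3,:3]=R.from_euler('xyz',s["tcp_rot"]).as_matrix();T[:3,3]=s["eef_pos"]
        T=T@np.array(c["hand_eye"])
    else:
        T=np.eye(4);o=np.array(c["orientation"],float)
        T[:3,:3]=o if o.shape==(3,3) else R.from_euler('xyz',o).as_matrix();T[:3,3]=c["position"]
    return im,d,K,D,T
def cloud(d,K,D,T):
    h,w=d.shape;u,v=np.meshgrid(np.arange(w),np.arange(h))
    p=cv2.undistortPoints(np.stack([u,v],-1).reshape(-1,1,2).astype(np.float64),K,D).reshape(h,w,2)
    P=np.stack([p[...,0]*d,-p[...,1]*d,-d],-1)@T[:3,:3].T+T[:3,3]
    P[d==0]=np.nan
    return P
def grab(name,tag):
    im,d,K,D,T=cam(name);P=cloud(d,K,D,T)
    cv2.imwrite(f"pics/{tag}.png",im[...,::-1]);np.savez(f"{tag}.npz",im=im,P=P,K=K,D=D,T=T)
    return im,P,K,D,T
E
python3 - <<'E'
from h import *
for n in("scene","side","wrist"):
    print(n,{k:(v if k in("orientation","position") else '') for k,v in get_calibration(n).items()})
    grab(n,n+"0")
a=np.hstack([cv2.imread(f"pics/{n}0.png") for n in("scene","side")])
print(state())
cv2.imwrite("pics/all.png",np.vstack([cv2.imread(f"pics/{n}0.png")[:] for n in("scene","side")]).astype('uint8')[:, :])
E
```

```text
pics
scene {'camera_matrix': '', 'D': '', 'position': array([-251.7963522 , -981.62044777, 1235.00120256]), 'orientation': array([ 0.80031946, -0.01748786, -0.53338741])}
side {'camera_matrix': '', 'D': '', 'position': array([ 251.29577451, -994.84827891,  873.81632703]), 'orientation': array([ 0.92231722,  0.02235416, -0.14099547])}
wrist {'camera_matrix': '', 'D': '', 'hand_eye': ''}
{'t': 0.15, 'joints': array([ 1.13638023e+00,  4.91412785e-01,  1.55931886e+00, -9.83384448e-07,
        1.09168479e+00, -1.05627851e-01]), 'qvel': array([-0.00038056, -0.00237603, -0.00096284,  0.00110455, -0.00078154,
       -0.00030779]), 'tau': array([ 1.99483555e-03, -6.12899208e+01, -2.58273089e+01,  6.92898966e-02,
        4.73420159e-02, -8.74236389e-05]), 'eef_pos': array([201.79605609, 591.50321955, 404.29784586]), 'tcp_rot': array([-3.14077338e+00, -8.59842907e-05,  2.81280483e+00]), 'ft_force': array([-0.55233112,  0.39058273,  1.4259918 ]), 'moment': array([ 0.03696055, -0.00974223, -0.02115649]), 'grip_force': 0.0, 'opening': 0.99875045010318}
```

View pics/scene0.png

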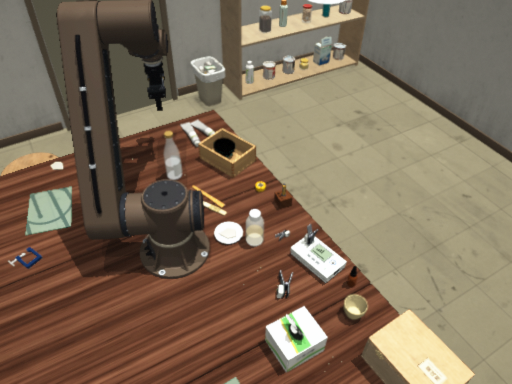

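View pics/side0.png

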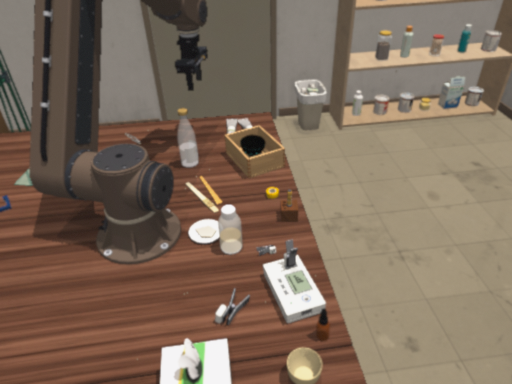

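The scene picture shows the box at (227,152), tape at (260,186), stylus stand at (284,198), base unit at (318,257) and dropper at (353,273). There are four clip-like things: a small one at (283,234), one on the base's tab at (310,235), a large one lying at (286,287), and one on the white box at (294,328). The one on the tab fits the description, being middle-sized and clipped jaws-down on the base's black blade. I'll confirm it in a crop and measure.

```bash
python3 - <<'E'
import numpy as np,cv2
a=cv2.imread("pics/scene0.png")[180:320,240:380];b=cv2.imread("pics/side0.png")[180:340,200:340]
cv2.imwrite("pics/crop1.png",np.hstack([cv2.resize(a,(400,400),interpolation=3),cv2.resize(b,(400,400),interpolation=3)]))
for n,L in (("scene0",[(227,152),(318,257),(310,230),(284,198),(260,182),(353,273),(285,290),(294,328),(283,234)]),("side0",[(255,150),(290,285),(291,250),(290,213),(272,193),(323,325)])):
    z=np.load(n+".npz");P=z["P"]
    for u,v in L: print(n,(u,v),P[v,u].round(0))
# rectangles from height bands
for n in("scene0","side0"):
    P=np.load(n+".npz")["P"]
    for nm,(cx,cy),r,(z0,z1) in (("base",None or (0,0),0,(0,0)),):
        pass
    for z0,z1,nm in((33,43,"base"),(74,86,"box")):
        m=(P[...,2]>z0)&(P[...,2]<z1)&(np.hypot(P[...,0],P[...,1])<1000)
        nn,l,s,c=cv2.connectedComponentsWithStats(m.astype(np.uint8),connectivity=8)
        for i in range(1,nn):
            if s[i,4]>150:
                q=P[l==i];r=cv2.minAreaRect(q[:,:2].astype(np.float32));print(n,nm,c[i].round(),s[i,4],[np.round(x,1) for x in r],q[:,2].mean().round(1))
E
```

```text
scene0 (227, 152) [386. 333.  62.]
scene0 (318, 257) [ 405. -303.   42.]
scene0 (310, 230) [ 423. -221.   90.]
scene0 (284, 198) [456.  -8.  46.]
scene0 (260, 182) [434. 136.  24.]
scene0 (353, 273) [ 451. -428.   68.]
scene0 (285, 290) [ 252. -336.   -0.]
scene0 (294, 328) [ 165. -507.   97.]
scene0 (283, 234) [ 371. -136.   13.]
side0 (255, 150) [397. 332.  51.]
side0 (290, 285) [ 403. -304.   40.]
side0 (291, 250) [ 413. -258.  116.]
side0 (290, 213) [458. -24.  35.]
side0 (272, 193) [424. 109.  17.]
side0 (323, 325) [ 450. -441.   57.]
scene0 base [319. 256.] 999 [array([ 413.5, -290. ]), array([106.8, 174.8]), np.float64(11.1)] 39.1
scene0 box [227. 147.] 307 [array([398. , 355.6]), array([160.8, 207.8]), np.float64(20.5)] 79.9
scene0 box [170. 248.] 153 [array([-20.1, -37.2]), array([ 71.6, 167.3]), np.float64(67.6)] 79.5
scene0 box [296. 334.] 1451 [array([ 168.7, -514.4]), array([137.8, 120.1]), np.float64(0.1)] 82.7
side0 base [293. 286.] 2065 [array([ 410.5, -294.7]), array([101.5, 176.2]), np.float64(11.0)] 38.5
side0 box [254. 143.] 314 [array([394.2, 352. ]), array([151.7, 212.4]), np.float64(19.7)] 78.2
side0 box [136. 227.] 205 [array([  9.4, -55. ]), array([154.2,  70.6]), np.float64(14.9)] 80.1
side0 box [197. 364.] 2162 [array([ 167. , -507.1]), array([ 98.2, 137.3]), np.float64(89.3)] 83.5
```

View pics/crop1.png

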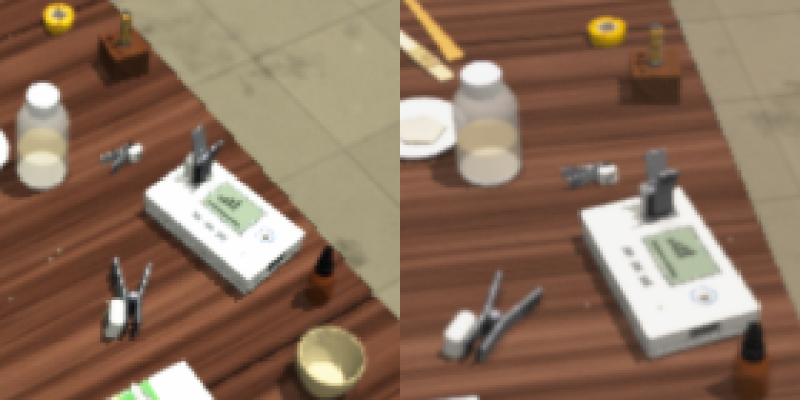

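The crop confirms it: the clip on the base's tab at (310,235) in the scene picture is clearly between the small and large ones in size, with its pod on the +y side. I'm moving over the box wall on the way to take a close wrist look.

Emit:
arm_command([
  [[-0.97,-0.59,0,0,0,0.194,1],[-0.97,-0.59,0,0,0,0.194,1],[-0.97,-0.59,0,0,0,0.194,1],[-0.97,-0.59,0,0,0,0.194,1],[-0.97,-0.59,0,0,0,0.194,1],[-0.97,-0.59,0,0,0,0.194,1],[-0.97,-0.59,0,0,0,0.194,1],[-0.97,-0.59,0,0,0,0.194,1],[-0.97,-0.59,0,0,0,0.194,1],[-0.97,-0.59,0,0,0,0.194,1]],
])

```text
t: 0.98
eef_pos: [311.0, 460.7, 404.6]
tcp_rot: [-3.141, 0.0, 1.587]
ft_force: [0.1, -0.5, 0.9]
opening: 0.998
grip_force: 0.0
```

Emit:
arm_command([
  [[-0.9,0.72,0,0,0,0.194,1],[-0.9,0.72,0,0,0,0.194,1],[-0.9,0.72,0,0,0,0.194,1],[-0.9,0.72,0,0,0,0.194,1],[-0.9,0.72,0,0,0,0.194,1],[-0.9,0.72,0,0,0,0.194,1],[-0.9,0.72,0,0,0,0.194,1],[-0.9,0.72,0,0,0,0.194,1],[-0.9,0.72,0,0,0,0.194,1],[-0.9,0.72,0,0,0,0.194,1]],
])

```text
t: 1.82
eef_pos: [422.0, 328.2, 404.6]
tcp_rot: [-3.142, 0.0, 0.368]
ft_force: [-0.8, 0.4, -0.1]
opening: 0.999
grip_force: 0.0
```

```bash
cat >> h.py <<'E'
def plan(tgt,yaw_deg,cmd=None,cyaw=None):
    s=state();p=np.array(s["eef_pos"] if cmd is None else cmd);r=R.from_euler('xyz',s["tcp_rot"]) if cyaw is None else R.from_euler('xyz',[np.pi,0,np.radians(cyaw)])
    d=r.inv().apply(np.array(tgt)-p)/150
    w=(r.inv()*R.from_euler('xyz',[np.pi,0,np.radians(yaw_deg)])).as_rotvec()/(2*np.pi)
    print("plan",d.round(3),w.round(4))
def pose():
    s=state();print("t",round(s["t"],2),"p",s["eef_pos"].round(1),"yaw",np.degrees(s["tcp_rot"]).round(2),"f",s["ft_force"].round(1),"op",round(s["opening"],3),"g",round(s["grip_force"],1),"q",s["joints"].round(2))
E
python3 - <<'E'
from h import *
pose();im,P,K,D,T=grab("wrist","w1")
print(get_calibration("wrist"))
print(T.round(2))
m=(P[...,2]>74)&(P[...,2]<86)
q=P[m];print(m.sum());r=cv2.minAreaRect(q[:,:2].astype(np.float32));print(r)
E
```

```text
t 1.82 p [422.  328.2 404.6] yaw [-1.800e+02  2.000e-02  2.109e+01] f [-0.8  0.4 -0.1] op 0.999 g 0.0 q [0.54 0.36 1.78 0.   1.   1.74]
{'camera_matrix': array([[284.4087591 ,   0.        , 258.08050359],
       [  0.        , 284.4087591 , 192.26121842],
       [  0.        ,   0.        ,   1.        ]]), 'D': array([-0.04996108,  0.        ,  0.        ,  0.        ,  0.        ]), 'hand_eye': array([[ 1.15457641e-04,  9.60958611e-01,  2.76692130e-01,
         7.80757677e+01],
       [ 9.99999949e-01, -2.82047342e-05, -3.19322607e-04,
         5.71221837e-01],
       [-2.99051781e-04,  2.76692153e-01, -9.60958565e-01,
         2.00631507e+01],
       [ 0.00000000e+00,  0.00000000e+00,  0.00000000e+00,
         1.00000000e+00]])}
[[ 3.6000e-01  9.0000e-01  2.6000e-01  4.9508e+02]
 [-9.3000e-01  3.5000e-01  1.0000e-01  3.5578e+02]
 [ 0.0000e+00 -2.8000e-01  9.6000e-01  3.8450e+02]
 [ 0.0000e+00  0.0000e+00  0.0000e+00  1.0000e+00]]
4337
((439.4930725097656, 237.7443084716797), (150.8033447265625, 449.2745666503906), 19.73497200012207)
```

View pics/w1.png

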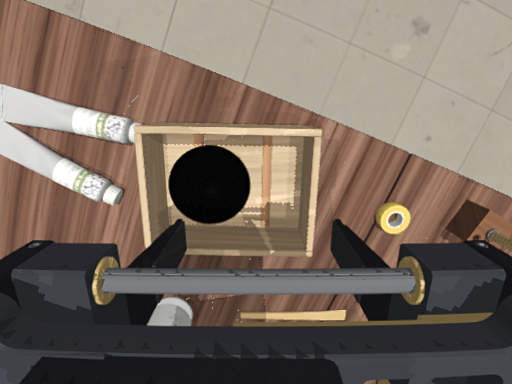

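Wrist view: box spans columns 135–322 and rows 125–255, bowl at (210,185) well away from the −y wall (column ~315), tape (393,218), stand at the right edge. I'll fit the box, then go on to the base.

```bash
python3 - <<'E'
from h import *
P=np.load("w1.npz")["P"]
m=(P[...,2]>76)&(P[...,2]<84)&(np.arange(384)[:,None]<262)
m[:, :125]=0; m[:,335:]=0
q=P[m];print(m.sum(),np.median(q[:,2]));r=cv2.minAreaRect(q[:,:2].astype(np.float32));print(r)
th=np.radians(r[2]);c=np.array(r[0]);a=np.array([np.cos(th),np.sin(th)]);b=np.array([-a[1],a[0]])
l=(q[:,:2]-c)@np.stack([a,b],1)
w=q[(l[:,1]<-90)&(abs(l[:,0])<60)];lw=(w[:,:2]-c)@np.stack([a,b],1)
k=np.polyfit(lw[:,0],lw[:,1],1);print("wall",len(w),k,lw[:,1].min(),lw[:,1].max(), "walltop",c+b*k[1])
for k2 in(-1,1):
  e=l[(l[:,0]*k2>66)&(abs(l[:,1])<80)];print(np.polyfit(e[:,1],e[:,0],1),len(e))
e=l[(l[:,1]>90)&(abs(l[:,0])<50)];print(np.polyfit(e[:,0],e[:,1],1))
plan([425,180,405],11)
E
```

```text
4028 79.77641281984947
((397.3845520019531, 355.12237548828125), (150.80307006835938, 199.87014770507812), 19.734729766845703)
wall 766 [ 2.75491553e-03 -9.53674673e+01] -99.8400340233128 -91.54218130574979 walltop [429.5868906  265.35621699]
[ 3.87444380e-04 -7.01319411e+01] 760
[-3.53214397e-04  7.13458361e+01] 1185
[-3.25927660e-03  9.46822532e+01]
plan [-0.332  0.931 -0.003] [0.     0.     0.0272]
```

Emit:
arm_command([
  [[-0.33,0.93,0,0,0,0.027,1],[-0.33,0.93,0,0,0,0.027,1],[-0.33,0.93,0,0,0,0.027,1],[-0.33,0.93,0,0,0,0.027,1],[-0.33,0.93,0,0,0,0.027,1],[-0.33,0.93,0,0,0,0.027,1]],
])

```text
t: 2.37
eef_pos: [427.2, 179.6, 404.9]
tcp_rot: [-3.141, -0.0, 0.205]
ft_force: [-0.0, -0.1, 0.4]
opening: 0.998
grip_force: 0.0
```

Emit:
arm_command([
  [[-0.25,0.95,0,0,0,0,1],[-0.25,0.95,0,0,0,0,1],[-0.25,0.95,0,0,0,0,1],[-0.25,0.95,0,0,0,0,1],[-0.25,0.95,0,0,0,0,1],[-0.25,0.95,0,0,0,0,1]],
])

```text
t: 2.87
eef_pos: [419.7, 33.3, 404.8]
tcp_rot: [-3.141, -0.0, 0.205]
ft_force: [0.7, 0.9, 0.6]
opening: 0.998
grip_force: 0.0
```

```bash
python3 - <<'E'
from h import *
pose();im,P,K,D,T=grab("wrist","w2")
m=(P[...,2]>41)&(P[...,2]<50);
n,l,s,c=cv2.connectedComponentsWithStats(m.astype(np.uint8))
for i in range(1,n):
    if s[i,4]>100:
        q=P[l==i];print(c[i].round(),s[i,4],cv2.minAreaRect(q[:,:2].astype(np.float32)))
m=(P[...,2]>80)&(P[...,2]<110);n,l,s,c=cv2.connectedComponentsWithStats(m.astype(np.uint8))
for i in range(1,n):
    if s[i,4]>10:
        q=P[l==i];print("top",c[i].round(),s[i,4],np.median(q,0).round(1),cv2.minAreaRect(q[q[:,2]>93][:,:2].astype(np.float32)) if (q[:,2]>93).sum()>4 else'')
E
```

```text
t 2.87 p [419.7  33.3 404.8] yaw [-1.7999e+02 -1.0000e-02  1.1740e+01] f [0.7 0.9 0.6] op 0.998 g 0.0 q [-0.08  0.2   2.03  0.    0.91  1.29]
[ 73. 127.] 602 ((431.29425048828125, 260.4122619628906), (149.6094207763672, 4.102319717407227), 19.977970123291016)
[ 12. 142.] 251 ((397.8976745605469, 341.8088073730469), (75.171875, 20.424118041992188), 5.294949531555176)
[287. 146.] 1593 ((462.4093933105469, 6.196357727050781), (52.1500358581543, 52.27117156982422), 82.7148666381836)
top [30. 64.] 30 [497.1 289.2  80.5] 
top [20. 67.] 28 [492.  299.   80.6] 
top [ 8. 69.] 35 [488.1 312.7  80.4] 
top [34. 77.] 32 [484.9 284.   80.4] 
top [39. 94.] 19 [468.7 277.4  80.5] 
top [ 42. 103.] 29 [460.8 273.3  80.4] 
top [ 43. 110.] 26 [453.3 273.2  80.4] 
top [ 48. 118.] 12 [445.9 266.3  80.3] 
top [ 51. 133.] 26 [430.8 264.4  80.3] 
top [ 56. 151.] 58 [410.8 257.1  80.5] 
top [291. 153.] 172 [463.3   7.9 100.3] ((462.4957580566406, 6.340089321136475), (11.931089401245117, 11.718981742858887), 82.97301483154297)
top [ 60. 164.] 13 [398.1 252.6  80.5] 
top [ 64. 177.] 14 [383.2 247.7  80.5] 
top [ 67. 186.] 16 [374.1 244.7  80.4] 
top [ 72. 195.] 12 [364.3 237.7  80.4] 
top [ 59. 198.] 55 [357.9 252.5  80.4] 
top [ 43. 198.] 21 [352.7 272.7  80.3] 
top [ 33. 200.] 12 [348.7 285.   80.5] 
top [ 19. 204.] 12 [340.1 301.1  80.8] 
top [490. 233.] 614 [ 422.7 -243.3   96.5] ((420.4305419921875, -233.9974365234375), (20.577449798583984, 32.51780700683594), 6.4659295082092285)
top [335. 308.] 973 [295.4 -85.9  98.4] ((288.6453552246094, -94.15771484375), (27.369264602661133, 62.28144836425781), 17.910093307495117)
```

Emit:
arm_command([
  [[-0.25,0.95,0,0,0,0,1],[-0.25,0.95,0,0,0,0,1],[-0.25,0.95,0,0,0,0,1],[-0.25,0.95,0,0,0,0,1],[-0.25,0.95,0,0,0,0,1],[-0.25,0.95,0,0,0,0,1]],
])

```text
t: 3.42
eef_pos: [412.2, -113.5, 404.5]
tcp_rot: [-3.141, 0.0, 0.205]
ft_force: [-0.3, -0.4, 0.1]
opening: 0.996
grip_force: 0.0
```

Emit:
arm_command([
  [[-0.25,0.95,0,0,0,0,1],[-0.25,0.95,0,0,0,0,1],[-0.25,0.95,0,0,0,0,1],[-0.25,0.95,0,0,0,0,1],[-0.25,0.95,0,0,0,0,1],[-0.25,0.95,0,0,0,0,1],[-0.25,0.95,0,0,0,0,1]],
])

```text
t: 4.0
eef_pos: [404.7, -259.4, 404.5]
tcp_rot: [-3.141, 0.0, 0.207]
ft_force: [-0.3, 0.0, -0.2]
opening: 1.002
grip_force: 0.0
```

```bash
python3 - <<'E'
from h import *
pose();im,P,K,D,T=grab("wrist","w3")
m=(P[...,2]>33)&(P[...,2]<43);
n,l,s,c=cv2.connectedComponentsWithStats(m.astype(np.uint8))
for i in range(1,n):
    if s[i,4]>500:
        q=P[l==i];print(c[i].round(),s[i,4],cv2.minAreaRect(q[:,:2].astype(np.float32)))
m=(P[...,2]>60)&(P[...,2]<130);n,l,s,c=cv2.connectedComponentsWithStats(m.astype(np.uint8))
for i in range(1,n):
    if s[i,4]>30:
        q=P[l==i];print("top",c[i].round(),s[i,4],np.median(q,0).round(1),q[:,2].max(),s[i])
E
```

```text
t 4.0 p [ 404.7 -259.4  404.5] yaw [-1.7995e+02  1.0000e-02  1.1870e+01] f [-0.3  0.  -0.2] op 1.002 g 0.0 q [-0.71  0.29  1.9   0.    0.95  0.66]
[290. 174.] 9742 ((412.2840270996094, -293.86431884765625), (100.97103118896484, 170.29901123046875), 11.471769332885742)
top [19. 81.] 514 [462.8   1.5  87.3] 104.72495310557917 [  0  73  41  17 514]
top [236. 168.] 849 [ 421.3 -231.8   90.7] 118.15691398179678 [219 152  37  33 849]
top [411. 170.] 403 [ 455.4 -421.6   80. ] 98.00814288342758 [398 159  28  21 403]
top [121. 246.] 755 [ 296.9 -118.7   77.9] 104.9626383422559 [ 91 231  50  37 755]
top [370. 382.] 33 [ 154.2 -475.6   83.2] 84.50870917018347 [363 380  14   4  33]
```

View pics/w3.png

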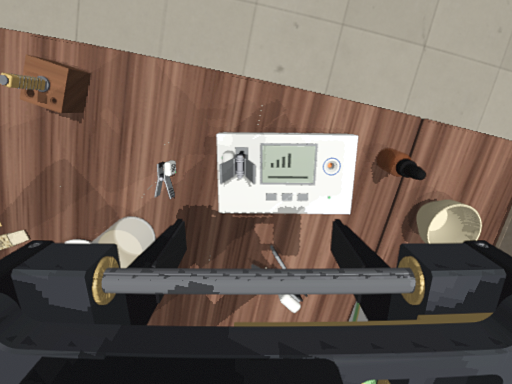

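Wrist view: base unit at columns 217–358, rows 133–215, clip handles at (238,168), blue ring at (332,167), stand at (60,85), dropper (410,170). I'll localise the clip and the opening.

```bash
python3 - <<'E'
from h import *
z=np.load("w3.npz");P=z["P"];im=z["im"].astype(int);T=z["T"];K=z["K"];D=z["D"]
c=np.array([412.3,-293.9]);th=np.radians(11.5);M=np.array([[np.cos(th),-np.sin(th)],[np.sin(th),np.cos(th)]])
L=np.concatenate([(P[...,:2]-c)@M,P[...,2:]],-1)
m=np.zeros(L.shape[:2],bool);m[145:195,210:265]=1
for a,b in((48,60),(60,72),(72,84),(84,96),(96,106),(106,125)):
    q=L[m&(L[...,2]>a)&(L[...,2]<b)]
    if len(q):
        print(a,b,len(q),"x",np.percentile(q[:,0],[2,50,98]).round(1),"y",np.percentile(q[:,1],[2,50,98]).round(1))
        if a>=72:
            h=np.histogram(q[:,1],np.arange(30,100,4));print(h[0])
q=L[m&(L[...,2]>45)];
for y in range(40,100,4):
    s=q[(q[:,1]>=y)&(q[:,1]<y+4)]
    if len(s):print(y,len(s),"x",s[:,0].min().round(),s[:,0].max().round(),"z",np.percentile(s[:,2],[5,50,95]).round())
# ring
b=(im[...,2]-im[...,0]>40);b[:150]=0;b[190:]=0;b[:,:315]=0;b[:,350:]=0
v,u=np.nonzero(b);(uc,vc),rr=cv2.minEnclosingCircle(np.stack([u,v],1).astype(np.float32))
print(len(u),uc,vc,rr,u.mean(),v.mean())
p=cv2.undistortPoints(np.array([[[uc,vc]]],float),K,D).ravel();d=T[:3,:3]@np.array([p[0],-p[1],-1]);X=T[:3,3]+d*(38-T[2,3])/d[2]
print("opening",X,(X[:2]-c)@M)
o=(im[...,0]-im[...,2]>60)&(np.hypot(*(np.stack(np.meshgrid(np.arange(512),np.arange(384)),-1)-[uc,vc]).transpose(2,0,1))<9);v,u=np.nonzero(o);print("orange",len(u),u.mean() if len(u) else 0,v.mean() if len(u) else 0)
E
```

```text
48 60 38 x [26.2 29.3 32.5] y [48.1 58.5 72.9]
60 72 112 x [22.5 28.7 32.3] y [50.3 68.6 75.7]
72 84 240 x [ 7.1 19.5 30.4] y [49.1 54.8 61.1]
[ 0  0  0  0 18 80 78 61  1  2  0  0  0  0  0  0  0]
84 96 135 x [ 9.4 19.  28.4] y [45.5 61.8 64.3]
[ 0  0  0 11 40  0  0 24 59  1  0  0  0  0  0  0  0]
96 106 118 x [ 9.5 19.8 28.2] y [42.6 64.9 67.3]
[ 0  0  1 50  0  0  0  0 40 27  0  0  0  0  0  0  0]
106 125 244 x [ 9.1 18.8 28.2] y [38.  67.6 71.9]
[ 0  1 84 20  0  0  0  0  0 92 47  0  0  0  0  0  0]
40 65 x 8.0 28.0 z [103. 109. 114.]
44 76 x 10.0 28.0 z [ 84.  93. 101.]
48 69 x 9.0 28.0 z [56. 79. 85.]
52 112 x 6.0 31.0 z [58. 81. 83.]
56 76 x 7.0 31.0 z [57. 80. 83.]
60 105 x 9.0 31.0 z [60. 86. 93.]
64 153 x 9.0 33.0 z [ 65. 100. 109.]
68 136 x 9.0 32.0 z [ 68. 114. 117.]
72 36 x 9.0 32.0 z [ 60.  70. 116.]
49 331.5526428222656 166.1052703857422 9.029325485229492 331.53061224489795 165.6734693877551
opening [ 435.3064745 -346.3421842   38.       ] [ 12.08932279 -55.97614516]
orange 17 329.5882352941176 164.88235294117646
```

Clip handles centre at base-frame (19,55): world (420.0,−236.2), handle tops z≈116, which matches 70+45. The opening is at (435.3,−346.3). The stylus is at (462.5,6.3), yaw −7°, top ≈103, as it should be. Descending on the clip handles.

Emit:
arm_command([
  [[0.13,-0.13,0.1,0,0,0.001,1],[0.13,-0.13,0.25,0,0,0.001,1],[0.13,-0.13,0.45,0,0,0.001,1],[0.13,-0.13,0.62,0,0,0.001,1],[0.13,-0.13,0.76,0,0,0.001,1],[0.13,-0.13,0.86,0,0,0.001,1],[0.13,-0.13,0.93,0,0,0.001,1],[0.13,-0.13,0.975,0,0,0.001,1],[0.13,-0.13,0.975,0,0,0.001,1],[0.13,-0.13,0.975,0,0,0.001,1]],
])

```text
t: 4.88
eef_pos: [419.5, -237.3, 258.8]
tcp_rot: [-3.141, -0.0, 0.2]
ft_force: [-0.9, -0.4, 0.6]
opening: 1.002
grip_force: 0.0
```

```bash
python3 - <<'E'
from h import *
pose();im,P,K,D,T=grab("wrist","w4")
c=np.array([412.3,-293.9]);th=np.radians(11.5);M=np.array([[np.cos(th),-np.sin(th)],[np.sin(th),np.cos(th)]])
print("tcp in base",(state()["eef_pos"][:2]-c)@M)
E
```

```text
t 4.88 p [ 419.5 -237.3  258.8] yaw [-179.99   -0.     11.47] f [-0.9 -0.4  0.6] op 1.002 g 0.0 q [-0.65  0.51  2.05  0.    0.58  0.72]
tcp in base [18.2741456  53.84556697]
```

View pics/w4.png

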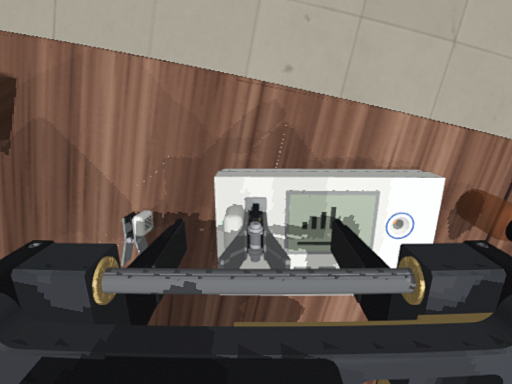

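The clip at (255,235) is centred between the fingers (about 180 and 340). Squeezing it, then lifting.

Emit:
arm_command([
  [[0,0,0,0,0,0,-1],[0,0,0,0,0,0,-1],[0,0,0,0,0,0,-1],[0,0,0,0,0,0,-1],[0,0,0,0,0,0,-1],[0,0,0,0,0,0,-1],[0,0,0,0,0,0,-1],[0,0,0,0,0,0,-1],[0,0,0,0,0,0,-1],[0,0,0,0,0,0,-1]],
])

```text
t: 5.77
eef_pos: [418.1, -234.9, 258.4]
tcp_rot: [-3.131, 0.004, 0.196]
ft_force: [5.4, 49.6, 29.0]
opening: 0.358
grip_force: 29.6
```

Emit:
arm_command([
  [[0,0,0,0,0,0,-1],[0,0,0,0,0,0,-1],[0,0,0,0,0,0,-1],[0,0,0,0,0,0,-1],[0,0,0,0,0,0,-1],[0,0,0,0,0,0,-1]],
])

```text
t: 6.27
eef_pos: [417.9, -233.6, 258.4]
tcp_rot: [-3.129, 0.005, 0.197]
ft_force: [4.0, 44.7, 25.8]
opening: 0.318
grip_force: 29.9
```

I read it wrongly: the fingertips, not the grasp point, should be 17 mm above the origin, so the +y finger is catching the pod. Opening and rising 19 mm.

Emit:
arm_command([
  [[0,0,0,0,0,0,1],[0,0,0,0,0,0,1],[0,0,0,0,0,0,1],[0,0,0,0,0,0,1],[0,0,0,0,0,0,1],[0,0,0,0,0,0,1],[0,0,0,0,0,0,1],[0,0,-0.12,0,0,0,1],[0,0,-0.13,0,0,0,1],[0,0,-0.13,0,0,0,1]],
])

```text
t: 7.1
eef_pos: [419.2, -238.2, 278.5]
tcp_rot: [3.14, -0.001, 0.199]
ft_force: [-0.4, 0.8, -0.1]
opening: 0.956
grip_force: 0.0
```

```bash
python3 - <<'E'
from h import *
pose();im,P,K,D,T=grab("wrist","w5")
c=np.array([412.3,-293.9]);th=np.radians(11.5);M=np.array([[np.cos(th),-np.sin(th)],[np.sin(th),np.cos(th)]])
print("tcp in base",(state()["eef_pos"][:2]-c)@M)
L=np.concatenate([(P[...,:2]-c)@M,P[...,2:]],-1)
ok=(L[...,2]>45)&(abs(L[...,0]-19)<15)&(abs(L[...,1]-55)<32)
L[320:]=np.nan
for a,b in((48,60),(60,72),(72,84),(84,96),(96,106),(106,125)):
    q=L[ok&(L[...,2]>a)&(L[...,2]<b)]
    if len(q): print(a,len(q),"x",np.nanpercentile(q[:,0],[2,50,98]).round(1),"y",np.nanpercentile(q[:,1],[2,98]).round(1),np.histogram(q[:,1],np.arange(23,90,4))[0])
E
```

```text
t 7.1 p [ 419.2 -238.2  278.5] yaw [ 1.7992e+02 -7.0000e-02  1.1390e+01] f [-0.4  0.8 -0.1] op 0.956 g 0.0 q [-0.65  0.48  2.03  0.    0.63  0.72]
tcp in base [17.77484454 53.32529735]
48 200 x [22.8 29.1 32.5] y [48.5 74.3] [ 0  0  0  0  0  0 28 39 27 38 26 22 18  2  0  0]
60 521 x [13.4 27.8 32.2] y [48.7 75.6] [  0   0   0   0   0   0  28  22  30  26  92 141 153  29   0   0]
72 612 x [ 6.7 20.1 30.6] y [48.3 61.7] [  0   0   0   0   0   1 101 186 208 113   1   2   0   0   0   0]
84 417 x [ 9.4 20.4 28.3] y [44.9 64.8] [  0   0   0   0   0  98 106   1   0 107 105   0   0   0   0   0]
96 371 x [ 9.5 20.5 28.2] y [42.2 67.8] [  0   0   0   0  36 142   0   0   0   0 167  26   0   0   0   0]
106 694 x [10.1 20.6 28.2] y [37.7 72.3] [  0   0   0  71 260   2   0   0   0   0   2 280  79   0   0   0]
```

View pics/w5.png

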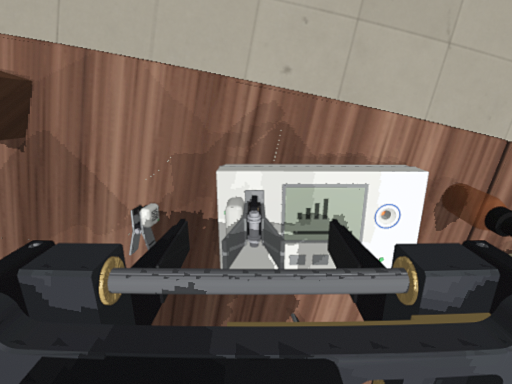

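The clip sits unmoved at (255,225), still square on the tab at y=55. Squeezing again at the right height with a 1.5 mm correction.

Emit:
arm_command([
  [[0.008,-0.011,0.008,0,0,0,0.2],[0.008,-0.011,0.008,0,0,0,0],[0.008,-0.011,0.008,0,0,0,-0.3],[0.008,-0.011,0.008,0,0,0,-1],[0.008,-0.011,0.008,0,0,0,-1],[0.008,-0.011,0.008,0,0,0,-1],[0.008,-0.011,0.008,0,0,0,-1],[0.008,-0.011,0.008,0,0,0,-1],[0.008,-0.011,0.008,0,0,0,-1],[0.008,-0.011,0.008,0,0,0,-1]],
])

```text
t: 7.98
eef_pos: [420.0, -236.2, 276.8]
tcp_rot: [-3.142, -0.0, 0.199]
ft_force: [0.5, -0.1, 8.8]
opening: 0.353
grip_force: 5.9
```

Emit:
arm_command([
  [[0,0,0,0,0,0,-1],[0,0,0,0,0,0,-1],[0,0,0,0,0,0,-1],[0,0,0,0,0,0,-1],[0,0,0,0,0,0,-1],[0,0,0,0,0,0,-1]],
])

```text
t: 8.48
eef_pos: [420.5, -236.5, 277.8]
tcp_rot: [3.139, -0.002, 0.199]
ft_force: [1.8, -1.1, 11.2]
opening: 0.154
grip_force: 30.0
```

Opening 14.6 mm at 30 N means it's fully squeezed. Lifting off.

Emit:
arm_command([
  [[0,0,-0.03,0,0,0,-1],[0,0,-0.06,0,0,0,-1],[0,0,-0.1,0,0,0,-1],[0,0,-0.15,0,0,0,-1],[0,0,-0.22,0,0,0,-1],[0,0,-0.32,0,0,0,-1],[0,0,-0.44,0,0,0,-1],[0,0,-0.56,0,0,0,-1],[0,0,-0.65,0,0,0,-1],[0,0,-0.7,0,0,0,-1]],
])

```text
t: 9.32
eef_pos: [419.9, -236.1, 383.8]
tcp_rot: [3.14, -0.002, 0.199]
ft_force: [0.5, -0.1, -0.7]
opening: 0.159
grip_force: 30.0
```

```bash
python3 - <<'E'
from h import *
pose();im,P,K,D,T=grab("wrist","w6");im2,*_=grab("side","s6")
cv2.imwrite("pics/v6.png",np.hstack([cv2.resize(im[120:320,160:360],(400,400)),cv2.resize(im2[150:310,210:370],(400,400))])[...,::-1])
plan([418,-90,383],14)
E
```

```text
t 9.32 p [ 419.9 -236.1  383.8] yaw [ 1.7991e+02 -9.0000e-02  1.1400e+01] f [ 0.5 -0.1 -0.7] op 0.159 g 30.0 q [-0.65  0.31  1.93  0.    0.9   0.72]
plan [ 0.18  -0.957 -0.002] [ 0.0003 -0.0002 -0.0072]
```

View pics/v6.png

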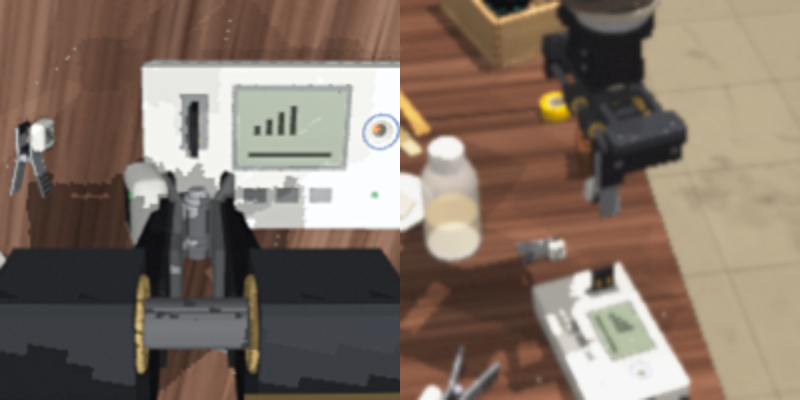

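The clip is held squeezed with the pod on the left (+y) side at about (150,200) in the left half, and the tab is bare. Carrying it to the box.

Emit:
arm_command([
  [[0.01,-0.05,0,0,0,-0.001,-1],[0.03,-0.17,0,0,0,-0.002,-1],[0.06,-0.34,0,0,0,-0.003,-1],[0.1,-0.52,0,0,0,-0.004,-1],[0.13,-0.7,0,0,0,-0.005,-1],[0.16,-0.85,0,0,0,-0.006,-1],[0.18,-0.93,0,0,0,-0.007,-1],[0.18,-0.96,0,0,0,-0.007,-1]],
])

```text
t: 10.08
eef_pos: [417.7, -87.7, 381.0]
tcp_rot: [-3.14, 0.001, 0.245]
ft_force: [0.4, 0.1, -1.6]
opening: 0.154
grip_force: 30.0
```

Emit:
arm_command([
  [[0.01,-0.05,0,0,0,-0.001,-1],[0.04,-0.17,0,0,0,-0.002,-1],[0.08,-0.34,0,0,0,-0.003,-1],[0.14,-0.52,0,0,0,-0.005,-1],[0.18,-0.69,0,0,0,-0.006,-1],[0.22,-0.82,0,0,0,-0.007,-1],[0.24,-0.88,0,0,0,-0.008,-1],[0.24,-0.9,0,0,0,-0.008,-1]],
])

```text
t: 10.75
eef_pos: [420.6, 50.8, 381.5]
tcp_rot: [-3.141, 0.0, 0.295]
ft_force: [-0.6, -0.1, -0.5]
opening: 0.156
grip_force: 30.0
```

Emit:
arm_command([
  [[0.02,-0.05,0,0,0,-0.001,-1],[0.06,-0.17,0,0,0,-0.002,-1],[0.12,-0.34,0,0,0,-0.003,-1],[0.18,-0.52,0,0,0,-0.005,-1],[0.24,-0.69,0,0,0,-0.006,-1],[0.28,-0.79,0,0,0,-0.007,-1],[0.3,-0.83,0,0,0,-0.008,-1],[0.3,-0.85,0,0,0,-0.008,-1]],
])

```text
t: 11.42
eef_pos: [427.1, 185.3, 381.6]
tcp_rot: [3.142, 0.0, 0.344]
ft_force: [0.1, -0.3, -1.1]
opening: 0.155
grip_force: 30.0
```

```bash
python3 - <<'E'
from h import *
pose();im,P,K,D,T=grab("wrist","w7")
m=(P[...,2]>77)&(P[...,2]<83)&(P[...,1]>150)
q=P[m][:,:2];c=np.array([397.5,355]);th=np.radians(19.8);M=np.array([[np.cos(th),-np.sin(th)],[np.sin(th),np.cos(th)]])
l=(q-c)@M
e=l[(abs(l[:,0])<62)&(l[:,1]<-85)&(l[:,1]>-106)];print("wall",len(e),np.polyfit(e[:,0],e[:,1],1),np.percentile(e[:,1],[2,98]))
# clip depth: points near tool axis below the fingers
r=R.from_euler('xyz',state()["tcp_rot"]);X=r.inv().apply(P.reshape(-1,3)-state()["eef_pos"])
k=(abs(X[:,0])<18)&(abs(X[:,1])<45)&(X[:,2]>150)&(X[:,2]<240)
Y=X[k];
for a in range(150,240,8):
    s=Y[(Y[:,2]>=a)&(Y[:,2]<a+8)]
    if len(s)>5:print(a,len(s),"x",s[:,0].min().round(),s[:,0].max().round(),"y",np.percentile(s[:,1],[2,98]).round(1))
plan([429.7,265,383],19.8)
E
```

```text
t 11.42 p [427.1 185.3 381.6] yaw [1.800e+02 1.000e-02 1.973e+01] f [ 0.1 -0.3 -1.1] op 0.155 g 30.0 q [ 0.27  0.3   1.96 -0.    0.88  1.49]
wall 1018 [ 5.56075433e-03 -9.67635452e+01] [-100.50111536  -92.55677172]
150 273 x -4.0 13.0 y [-14.1  15.7]
158 477 x -5.0 12.0 y [-14.1  15.6]
166 230 x -10.0 13.0 y [-13.7  15.3]
174 209 x -10.0 13.0 y [-12.6  14.1]
182 117 x 7.0 12.0 y [-10.8  12.3]
190 419 x -13.0 12.0 y [-6.2  7.6]
198 494 x -13.0 13.0 y [-22.1   9.3]
206 176 x -11.0 13.0 y [-24.3  12.3]
214 161 x -11.0 13.0 y [-26.1  14.8]
222 40 x -11.0 13.0 y [-26.   14.9]
plan [ 0.198 -0.495 -0.01 ] [-0.      0.0001 -0.0003]
```

Wall measured at −96 in the box frame (as expected) and the clip is centred in the tool, with its origin about 207 mm ahead of the TCP. Moving over the wall, then descending.

Emit:
arm_command([
  [[0.03,-0.07,0,0,0,0,-1],[0.08,-0.2,0,0,0,0,-1],[0.14,-0.36,0,0,0,0,-1],[0.18,-0.46,0.05,0,0,0,-1],[0.2,-0.495,0.15,0,0,0,-1],[0.2,-0.495,0.25,0,0,0,-1],[0.2,-0.495,0.32,0,0,0,-1],[0.2,-0.495,0.34,0,0,0,-1],[0.2,-0.495,0.34,0,0,0,-1]],
])

```text
t: 12.22
eef_pos: [430.1, 264.8, 330.3]
tcp_rot: [3.142, 0.001, 0.342]
ft_force: [-0.3, 0.4, -0.3]
opening: 0.155
grip_force: 30.0
```

```bash
python3 - <<'E'
from h import *
pose();plan([429.9,265,290],19.8)
im,P,K,D,T=grab("wrist","w8")
X=R.from_euler('xyz',state()["tcp_rot"]).inv().apply(P.reshape(-1,3)-state()["eef_pos"])
m=((P[...,2]>77)&(P[...,2]<83)).ravel()&(abs(X[:,1])<14)&(X[:,0]>20)&(X[:,0]<65)
print("wall in tool",m.sum(),np.percentile(X[m,1],[3,50,97]),np.polyfit(X[m,0],X[m,1],1))
E
```

```text
t 12.22 p [430.1 264.8 330.3] yaw [1.7999e+02 8.0000e-02 1.9620e+01] f [-0.3  0.4 -0.3] op 0.155 g 30.0 q [0.42 0.42 1.93 0.   0.79 1.65]
plan [-0.001 -0.002  0.268] [ 0.      0.0002 -0.0005]
wall in tool 536 [-3.44347498  0.65080953  3.93544954] [-0.00575409  0.55336381]
```

The wall is centred under the mouth to within 0.5 mm. Descending.

Emit:
arm_command([
  [[0,0,0.04,0,0,0,-1],[0,0,0.09,0,0,0,-1],[0,0,0.14,0,0,0,-1],[0,0,0.19,0,0,0,-1],[0,0,0.22,0,0,0,-1],[0,0,0.24,0,0,0,-1],[0,0,0.255,0,0,0,-1],[0,0,0.265,0,0,0,-1],[0,0,0.265,0,0,0,-1]],
])

```text
t: 13.02
eef_pos: [429.9, 265.1, 290.8]
tcp_rot: [-3.142, 0.0, 0.344]
ft_force: [-0.7, 1.2, -0.5]
opening: 0.153
grip_force: 30.0
```

Emit:
arm_command([
  [[0,0,0.012,0,0,0,-1],[0,0,0.012,0,0,0,-0.6],[0,0,0.012,0,0,0,-0.4],[0,0,0.012,0,0,0,-0.2],[0,0,0.012,0,0,0,0],[0,0,0.012,0,0,0,0.2],[0,0,0.012,0,0,0,0.2],[0,0,0.012,0,0,0,0.2],[0,0,0.012,0,0,0,0.2]],
])

```text
t: 13.77
eef_pos: [429.9, 265.1, 289.3]
tcp_rot: [-3.142, -0.0, 0.344]
ft_force: [-0.8, -0.0, 0.2]
opening: 0.59
grip_force: 0.0
```

Emit:
arm_command([
  [[0,0,-0.05,0,0,0,0.2],[0,0,-0.15,0,0,0,0.2],[0,0,-0.3,0,0,0,0.2],[0,0,-0.45,0,0,0,0.2],[0,0,-0.6,0,0,0,0.2],[0,0,-0.7,0,0,0,0.2],[0,0,-0.75,0,0,0,0.2],[0,0,-0.75,0,0,0,0.2]],
])

```text
t: 14.43
eef_pos: [429.8, 265.1, 403.4]
tcp_rot: [-3.141, -0.003, 0.344]
ft_force: [0.4, -0.0, -0.1]
opening: 0.599
grip_force: 0.0
```

```bash
python3 - <<'E'
from h import *
pose();im,P,K,D,T=grab("wrist","w9");im2,*_=grab("side","s9")
cv2.imwrite("pics/v9.png",np.hstack([cv2.resize(im[100:300,150:350],(400,400)),cv2.resize(im2[110:190,210:290],(400,400))])[...,::-1])
c=np.array([429.9,265]);th=np.radians(19.8);M=np.array([[np.cos(th),-np.sin(th)],[np.sin(th),np.cos(th)]])
L=np.concatenate([(P[...,:2]-c)@M,P[...,2:]],-1);ok=(abs(L[...,0])<18)&(abs(L[...,1])<30);ok[330:]=0
for a in range(60,135,8):
    q=L[ok&(L[...,2]>=a)&(L[...,2]<a+8)]
    if len(q)>4: print(a,len(q),"x",np.percentile(q[:,0],[2,98]).round(1),"y",np.percentile(q[:,1],[2,98]).round(1),np.histogram(q[:,1],np.arange(-30,31,5))[0])
print(L[ok][:,2].max())
plan([445,140,395],0)
E
```

```text
t 14.43 p [429.8 265.1 403.4] yaw [-1.7998e+02 -1.7000e-01  1.9690e+01] f [ 0.4 -0.  -0.1] op 0.599 g 0.0 q [0.42 0.32 1.85 0.   0.97 1.65]
60 18 x [ 8.3 12.5] y [-8.  20.9] [0 0 0 0 3 0 1 5 3 4 2 0]
68 36 x [ 4.3 12.6] y [-9.4 20.1] [ 0  0  0  0 11  0  4  6  6  8  1  0]
76 150 x [-13.8  17.8] y [-6.9 20.5] [ 0  0  0  0  4 47 29 16 22 17 15  0]
84 162 x [-10.2  11.2] y [-7.6 19.4] [ 0  0  0  0 21 13 17  8 39 63  1  0]
92 207 x [-12.2  11. ] y [-6.7  4.9] [ 0  0  0  0 22 98 85  2  0  0  0  0]
100 84 x [-10.1   8.8] y [-9.5  7.7] [ 0  0  0  1 41  0  0 42  0  0  0  0]
108 80 x [-9.6  8.8] y [-11.2   9.5] [ 0  0  0 21 19  0  0 39  1  0  0  0]
116 84 x [-9.8  8.8] y [-12.8  11.1] [ 0  0  0 40  0  0  0 22 22  0  0  0]
124 184 x [-9.9  8.8] y [-15.7  14.6] [ 0  0 24 65  0  0  0  0 95  0  0  0]
132 9 x [-8.   5.7] y [-15.1  13.3] [0 0 1 5 0 0 0 0 3 0 0 0]
314.0811591060135
plan [-0.185  0.819  0.042] [0.     0.0001 0.0547]
```

View pics/v9.png

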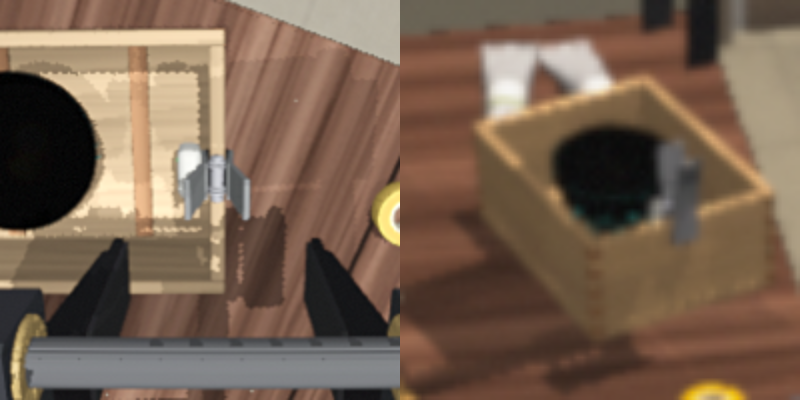

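The clip grips the wall upright at (218,178) in the left half, pod inside. The bowl hasn't moved. I'll check its height by comparing with the on-tab view.

```bash
python3 - <<'E'
from h import *
def prof(f,c,yaw,rng,o):
    P=np.load(f)["P"];th=np.radians(yaw);M=np.array([[np.cos(th),-np.sin(th)],[np.sin(th),np.cos(th)]])
    L=np.concatenate([(P[...,:2]-c)@M,P[...,2:]],-1);L[330:]=np.nan
    q=L[(abs(L[...,0])<9)&(abs(L[...,1])<24)&(L[...,2]>o-5)&(L[...,2]<o+60)]
    for y in range(-24,24,4):
        s=q[(q[:,1]>=y)&(q[:,1]<y+4)]
        if len(s)>3: print(f,y,len(s),np.percentile(s[:,2],[5,50,95]).round(1)-o)
prof("w5.npz",np.array([419.95,-236.2]),11.5,0,70)
prof("w9.npz",np.array([429.9,265]),19.8,0,80)
E
```

```text
w5.npz -20 68 [45.2 46.4 47.4]
w5.npz -16 274 [34.8 42.1 46.8]
w5.npz -12 213 [21.  27.5 34. ]
w5.npz -8 204 [ 3.7 13.9 19.7]
w5.npz -4 129 [ 8.2 11.1 13. ]
w5.npz 0 145 [ 8. 11. 13.]
w5.npz 4 199 [ 2.9 13.9 19.5]
w5.npz 8 281 [-0.4 26.9 34.8]
w5.npz 12 358 [ 0.4 40.4 47. ]
w5.npz 16 180 [-0.3  1.4 47.2]
w5.npz 20 24 [-2.9 -1.4 -0.7]
w9.npz -20 4 [48.6 48.7 49.3]
w9.npz -16 80 [44.4 50.5 52.2]
w9.npz -12 106 [18.8 34.9 44. ]
w9.npz -8 76 [ 2.7 13.6 22.3]
w9.npz -4 68 [12.9 14.9 16.8]
w9.npz 0 71 [ 8.1 13.8 17. ]
w9.npz 4 86 [ 2.1 21.4 31.7]
w9.npz 8 123 [ 3.4 40.  50.8]
w9.npz 12 87 [ 4.5 49.4 51.7]
w9.npz 16 45 [3.8 4.9 6. ]
w9.npz 20 15 [1.4 2.1 3.6]
```

Clip root is about 4 mm above the edge and upright, well within limits. Now to the stylus.

Emit:
arm_command([
  [[-0.19,0.82,0,0,0,0.041,0.2],[-0.19,0.82,0,0,0,0.041,0.2],[-0.19,0.82,0,0,0,0.041,0.2],[-0.19,0.82,0,0,0,0.041,0.2],[-0.19,0.82,0,0,0,0.041,0.2],[-0.19,0.82,0,0,0,0.041,0.2]],
])

```text
t: 15.03
eef_pos: [444.6, 139.7, 401.0]
tcp_rot: [-3.141, 0.001, 0.085]
ft_force: [0.2, 1.2, 0.3]
opening: 0.601
grip_force: 0.0
```

Emit:
arm_command([
  [[0.04,0.89,0.1,0,0,0.0336,0.2],[0.04,0.89,0.2,0,0,0.0336,0.2],[0.04,0.89,0.3,0,0,0.0336,0.2],[0.04,0.89,0.4,0,0,0.0336,0.2],[0.04,0.89,0.46,0,0,0.0336,0.2],[0.04,0.89,0.46,0,0,0.0336,0.2],[0.04,0.89,0.46,0,0,0.0336,0.2],[0.04,0.89,0.46,0,0,0.0336,0.2]],
])

```text
t: 15.7
eef_pos: [462.1, 8.7, 333.5]
tcp_rot: [-3.141, -0.001, -0.123]
ft_force: [0.4, -0.2, 0.2]
opening: 0.6
grip_force: 0.0
```

```bash
python3 - <<'E'
from h import *
pose();im,P,K,D,T=grab("wrist","w10")
X=R.from_euler('xyz',state()["tcp_rot"]).inv().apply(P.reshape(-1,3)-state()["eef_pos"]).reshape(P.shape)
m=(P[...,2]>42)&(P[...,2]<50)&(abs(X[...,1])<60);q=P[m];print(m.sum(),cv2.minAreaRect(q[:,:2].astype(np.float32)))
m=(P[...,2]>94)&(P[...,2]<108)&(np.hypot(X[...,0],X[...,1])<20);m[320:]=0;q=P[m];print(m.sum(),cv2.minAreaRect(q[:,:2].astype(np.float32)) if m.sum() else 0, np.median(X[m],0))
plan([462.4,7,243],-7.1)
E
```

```text
t 15.7 p [462.1   8.7 333.5] yaw [-1.7999e+02 -5.0000e-02 -7.0500e+00] f [ 0.4 -0.2  0.2] op 0.6 g 0.0 q [-0.12  0.36  2.03  0.    0.75  1.57]
2211 ((462.135986328125, 6.2921142578125), (52.14087677001953, 52.685707092285156), 82.69617462158203)
227 ((462.7029113769531, 6.52556037902832), (11.295770645141602, 11.605036735534668), 83.10116577148438) [  2.04113883   1.98358752 231.88491528]
plan [0.003 0.01  0.604] [-0.     -0.0002  0.0001]
```

Emit:
arm_command([
  [[0.003,0.01,0.15,0,0,0,0.2],[0.003,0.01,0.3,0,0,0,0.2],[0.003,0.01,0.45,0,0,0,0.2],[0.003,0.01,0.55,0,0,0,0.2],[0.003,0.01,0.6,0,0,0,0.2],[0.003,0.01,0.604,0,0,0,0],[0.003,0.01,0.604,0,0,0,-0.3],[0.003,0.01,0.604,0,0,0,-0.5],[0.003,0.01,0.604,0,0,0,-0.7],[0.003,0.01,0.604,0,0,0,-1]],
])

```text
t: 16.58
eef_pos: [462.3, 5.7, 242.9]
tcp_rot: [-3.142, -0.002, -0.125]
ft_force: [0.0, -0.2, -0.5]
opening: 0.308
grip_force: 0.0
```

Emit:
arm_command([
  [[0,0,0,0,0,0,-1],[0,0,0,0,0,0,-1],[0,0,0,0,0,0,-1],[0,0,0,0,0,0,-1],[0,0,0,0,0,0,-1],[0,0,0,0,0,0,-1]],
])

```text
t: 17.08
eef_pos: [462.3, 5.8, 242.4]
tcp_rot: [-3.141, -0.0, -0.125]
ft_force: [-0.5, 4.7, 6.0]
opening: 0.123
grip_force: 30.0
```

Gripped (11.7 mm). Lifting out of the stand.

Emit:
arm_command([
  [[0,0,-0.04,0,0,0,-1],[0,0,-0.1,0,0,0,-1],[0,0,-0.18,0,0,0,-1],[0,0,-0.27,0,0,0,-1],[0,0,-0.37,0,0,0,-1],[0,0,-0.48,0,0,0,-1],[0,0,-0.58,0,0,0,-1],[0,0,-0.66,0,0,0,-1],[0,0,-0.7,0,0,0,-1],[0,0,-0.7,0,0,0,-1]],
])

```text
t: 17.92
eef_pos: [462.2, 5.6, 348.3]
tcp_rot: [3.141, -0.002, -0.125]
ft_force: [0.0, -0.1, -1.0]
opening: 0.126
grip_force: 30.0
```

```bash
python3 - <<'E'
from h import *
for i in range(3): pose()
im,P,K,D,T=grab("wrist","w11")
r=R.from_euler('xyz',state()["tcp_rot"]);X=r.inv().apply(P.reshape(-1,3)-state()["eef_pos"])
k=(abs(X[:,0])<20)&(abs(X[:,1])<20)&(X[:,2]>186)&(X[:,2]<245);Y=X[k]
for a in range(186,245,4):
    s=Y[(Y[:,2]>=a)&(Y[:,2]<a+4)]
    if len(s)>2:print(a,len(s),"x",np.percentile(s[:,0],[2,50,98]).round(1),"y",np.percentile(s[:,1],[2,50,98]).round(1))
plan([457,-110,347],-7.1)
E
```

```text
t 17.92 p [462.2   5.6 348.3] yaw [ 1.7999e+02 -1.2000e-01 -7.1700e+00] f [ 0.  -0.1 -1. ] op 0.126 g 30.0 q [-0.13  0.34  2.01 -0.    0.79  1.57]
t 17.92 p [462.2   5.6 348.3] yaw [ 1.7999e+02 -1.2000e-01 -7.1700e+00] f [ 0.  -0.1 -1. ] op 0.126 g 30.0 q [-0.13  0.34  2.01 -0.    0.79  1.57]
t 17.92 p [462.2   5.6 348.3] yaw [ 1.7999e+02 -1.2000e-01 -7.1700e+00] f [ 0.  -0.1 -1. ] op 0.126 g 30.0 q [-0.13  0.34  2.01 -0.    0.79  1.57]
186 65 x [ 5.1  6.3 12.4] y [-9.   0.5 10.7]
190 106 x [5.2 7.  8.9] y [-4.7  0.9  6.4]
194 6 x [7.9 8.4 8.6] y [-2.7  0.2  3.1]
210 10 x [1.5 2.3 2.7] y [-0.8  0.9  2.6]
214 12 x [1.5 2.3 2.8] y [-0.9  0.9  2.8]
218 7 x [1.8 2.1 2.8] y [-0.9  1.3  2.8]
222 12 x [1.3 2.2 2.7] y [-1.   0.5  2.7]
226 11 x [1.4 2.4 2.9] y [-0.9  1.3  2.9]
230 11 x [1.3 2.2 2.5] y [-1.1  1.3  2.9]
plan [0.063 0.769 0.003] [ 0.     -0.0001 -0.0002]
```

Pin is on the tool axis to within 0.3 mm, tip ≈236 mm ahead of the TCP. Carrying it over the opening.

Emit:
arm_command([
  [[0.002,0.04,0,0,0,0,-1],[0.007,0.15,0,0,0,0,-1],[0.015,0.3,0,0,0,0,-1],[0.023,0.46,0,0,0,0,-1],[0.03,0.61,0,0,0,0,-1],[0.036,0.72,0,0,0,0,-1],[0.038,0.77,0,0,0,0,-1],[0.038,0.78,0,0,0,0,-1]],
])

```text
t: 18.63
eef_pos: [453.1, -112.4, 346.4]
tcp_rot: [-3.141, 0.001, -0.127]
ft_force: [-0.5, -0.5, -0.4]
opening: 0.124
grip_force: 30.0
```

Emit:
arm_command([
  [[0.002,0.04,0,0,0,0,-1],[0.007,0.15,0,0,0,0,-1],[0.015,0.3,0,0,0,0,-1],[0.023,0.46,0,0,0,0,-1],[0.03,0.61,0,0,0,0,-1],[0.036,0.72,0,0,0,0,-1],[0.038,0.77,0,0,0,0,-1],[0.038,0.78,0,0,0,0,-1]],
])

```text
t: 19.3
eef_pos: [444.3, -228.4, 346.9]
tcp_rot: [-3.141, 0.0, -0.126]
ft_force: [-0.6, -0.2, -0.1]
opening: 0.123
grip_force: 30.0
```

Emit:
arm_command([
  [[0.002,0.04,0,0,0,0,-1],[0.007,0.15,0,0,0,0,-1],[0.015,0.3,0,0,0,0,-1],[0.023,0.46,0,0,0,0,-1],[0.03,0.61,0,0,0,0,-1],[0.036,0.72,0,0,0,0,-1],[0.038,0.77,0,0,0,0,-1],[0.038,0.78,0,0,0,0,-1],[0.038,0.78,0,0,0,0,-1]],
])

```text
t: 20.05
eef_pos: [435.4, -344.2, 346.9]
tcp_rot: [-3.141, 0.0, -0.125]
ft_force: [-0.3, -0.7, 0.1]
opening: 0.122
grip_force: 30.0
```

```bash
cat > op.py <<'E'
from h import *
import sys
pose();im,P,K,D,T=grab("wrist",sys.argv[1]);i=im.astype(int)
s=state();r=R.from_euler('xyz',s["tcp_rot"])
p=cv2.undistortPoints(np.stack(np.meshgrid(np.arange(512),np.arange(384)),-1).reshape(-1,1,2).astype(float),K,D).reshape(-1,2)
d=np.c_[p[:,0],-p[:,1],-np.ones(len(p))]@T[:3,:3].T;W=T[:3,3]+d*((38-T[2,3])/d[:,2])[:,None]
b=((i[...,2]-i[...,0]>35).ravel())&(np.hypot(W[:,0]-435.2,W[:,1]+345.6)<18)&(d[:,2]<0)
(c0,c1),rr=cv2.minEnclosingCircle(W[b][:,:2].astype(np.float32))
q=W[b][:,:2];A=np.c_[2*q,np.ones(len(q))];k=np.linalg.lstsq(A,(q**2).sum(1),rcond=None)[0]
print("ring",b.sum(),"enc",c0,c1,rr,"fit",k[:2],np.sqrt(k[2]+k[:2]@k[:2]))
X=r.inv().apply(P.reshape(-1,3)-s["eef_pos"]);m=(abs(X[:,0])<6)&(abs(X[:,1])<6)&(X[:,2]>205)&(X[:,2]<234);print("pin tool xy",m.sum(),np.percentile(X[m,0],95),(np.percentile(X[m,1],3)+np.percentile(X[m,1],97))/2)
tl=r.inv().apply(np.array([k[0],k[1],38])-s["eef_pos"]);print("opening in tool",tl)
E
python3 op.py w12
```

```text
t 20.05 p [ 435.4 -344.2  346.9] yaw [-1.7997e+02  3.0000e-02 -7.1800e+00] f [-0.3 -0.7  0.1] op 0.122 g 30.0 q [-0.79  0.46  1.8   0.    0.89  0.91]
ring 77 enc 435.02703857421875 -346.1150817871094 11.264167785644531 fit [ 435.13403048 -345.89608042] 10.566210638192219
pin tool xy 60 2.366916639844602 1.2931864202741346
opening in tool [1.35927675e-01 2.22056939e+00 3.08949718e+02]
```

View pics/w12.png

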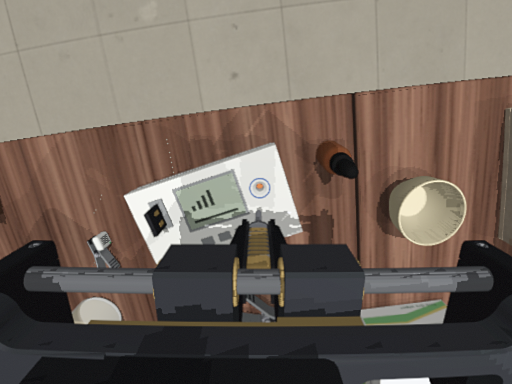

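The opening at (260,187) is clear and the dropper at (340,160) is well away. The pin needs about +0.2 mm x and +1.0 mm y in the tool frame. Going down to just above the mouth and rechecking.

Emit:
arm_command([
  [[0.001,0.007,0.06,0,0,0,-1],[0.001,0.007,0.14,0,0,0,-1],[0.001,0.007,0.23,0,0,0,-1],[0.001,0.007,0.31,0,0,0,-1],[0.001,0.007,0.37,0,0,0,-1],[0.001,0.007,0.4,0,0,0,-1],[0.001,0.007,0.42,0,0,0,-1],[0.001,0.007,0.42,0,0,0,-1],[0.001,0.007,0.42,0,0,0,-1]],
])

```text
t: 20.85
eef_pos: [435.5, -345.7, 284.4]
tcp_rot: [3.141, -0.0, -0.125]
ft_force: [-0.1, 0.5, -1.1]
opening: 0.123
grip_force: 30.0
```

```bash
python3 op.py w13
```

```text
t 20.85 p [ 435.5 -345.7  284.4] yaw [ 1.7999e+02 -2.0000e-02 -7.1700e+00] f [-0.1  0.5 -1.1] op 0.123 g 30.0 q [-0.79  0.55  1.85  0.    0.74  0.91]
ring 102 enc 435.1062927246094 -345.8555908203125 11.19592571258545 fit [ 435.06060945 -345.90415166] 10.552683759897818
pin tool xy 60 2.30804492344263 0.8392946669233925
opening in tool [-5.29087062e-01  8.60189869e-02  2.46526163e+02]
```

```bash
cat > op2.py <<'E'
from h import *
he=np.array(get_calibration("wrist")["hand_eye"]);zs=[];o=[];pn=[]
for n in range(4):
    zs.append(state()["eef_pos"][2]);im,d,K,D,T=cam("wrist");i=im.astype(int)
    p=cv2.undistortPoints(np.stack(np.meshgrid(np.arange(512),np.arange(384)),-1).reshape(-1,1,2).astype(float),K,D).reshape(-1,2)
    C=np.c_[p[:,0],-p[:,1],-np.ones(len(p))]@he[:3,:3].T
    W=he[:3,3]+C*((np.mean(zs)-38-he[2,3])/C[:,2])[:,None]
    b=((i[...,2]-i[...,0]>35).ravel())&(np.hypot(W[:,0],W[:,1])<18)
    q=W[b][:,:2];A=np.c_[2*q,np.ones(len(q))];k=np.linalg.lstsq(A,(q**2).sum(1),rcond=None)[0];o.append([*k[:2],*cv2.minEnclosingCircle(q.astype(np.float32))[0]])
    X=C*d.ravel()[:,None]+he[:3,3];m=(abs(X[:,0])<6)&(abs(X[:,1])<6)&(X[:,2]>205)&(X[:,2]<235)
    pn.append([np.percentile(X[m,0],90)-2.5,(np.percentile(X[m,1],3)+np.percentile(X[m,1],97))/2])
print(np.round(o,2),np.round(pn,2),"z",np.mean(zs),"\nshift",np.mean(o,0)[:2]-np.mean(pn,0))
E
python3 op2.py
```

```text
[[-0.51  0.06 -0.49  0.11]
 [-0.52  0.02 -0.5   0.1 ]
 [-0.49  0.02 -0.36 -0.02]
 [-0.45  0.03 -0.36 -0.02]] [[-0.29  0.92]
 [-0.23  0.93]
 [-0.26  0.92]
 [-0.17  0.93]] z 284.5756746163645 
shift [-0.25372423 -0.8929262 ]
```

Emit:
arm_command([
  [[-0.002,-0.006,0,0,0,0,-1],[-0.002,-0.006,0.02,0,0,0,-1],[-0.002,-0.006,0.04,0,0,0,-1],[-0.002,-0.006,0.06,0,0,0,-1],[-0.002,-0.006,0.08,0,0,0,-1],[-0.002,-0.006,0.1,0,0,0,-1],[-0.002,-0.006,0.115,0,0,0,-1],[-0.002,-0.006,0.125,0,0,0,-1],[-0.002,-0.006,0.125,0,0,0,-1]],
])

```text
t: 21.85
eef_pos: [435.1, -344.8, 264.9]
tcp_rot: [-3.141, 0.0, -0.125]
ft_force: [0.3, 1.0, -0.8]
opening: 0.12
grip_force: 30.0
```

Emit:
arm_command([
  [[0,0,0.006,0,0,0,-1],[0,0,0.012,0,0,0,-1],[0,0,0.018,0,0,0,-1],[0,0,0.024,0,0,0,-1],[0,0,0.028,0,0,0,-1],[0,0,0.028,0,0,0,-1],[0,0,0.028,0,0,0,-1]],
])

```text
t: 22.43
eef_pos: [435.2, -344.9, 261.3]
tcp_rot: [3.142, -0.0, -0.125]
ft_force: [0.1, 1.2, 2.9]
opening: 0.122
grip_force: 30.0
```

```bash
python3 -c "
from h import *
F=[];Z=[]
for i in range(4):
    s=state();F.append(s['ft_force']);Z.append(s['eef_pos']);read_camera('wrist')
print(np.mean(F,0),np.mean(Z,0))"
```

```text
[0.12005029 0.45748473 2.55325014] [ 435.18635315 -344.8623141   261.27918661]
```

Button contact at about 3 N. Pressing on.

Emit:
arm_command([
  [[0,0,0.004,0,0,0,-1],[0,0,0.008,0,0,0,-1],[0,0,0.012,0,0,0,-1],[0,0,0.016,0,0,0,-1],[0,0,0.018,0,0,0,-1],[0,0,0.018,0,0,0,-1]],
])

```text
t: 23.13
eef_pos: [435.2, -344.9, 258.5]
tcp_rot: [3.142, -0.0, -0.125]
ft_force: [-1.1, 0.7, 4.4]
opening: 0.125
grip_force: 30.0
```

```bash
python3 -c "
from h import *
F=[];Z=[]
for i in range(4):
    s=state();F.append(s['ft_force']);Z.append(s['eef_pos']);read_camera('wrist')
print(np.mean(F,0),np.mean(Z,0))"
```

```text
[0.21504623 0.02601601 4.78256126] [ 435.19983377 -344.87308715  258.48745764]
```

Emit:
arm_command([
  [[0,0,0.003,0,0,0,-1],[0,0,0.006,0,0,0,-1],[0,0,0.008,0,0,0,-1],[0,0,0.008,0,0,0,-1],[0,0,0.008,0,0,0,-1],[0,0,0.008,0,0,0,-1]],
])

```text
t: 23.83
eef_pos: [435.2, -344.9, 257.8]
tcp_rot: [3.141, -0.001, -0.125]
ft_force: [-0.8, 0.8, 11.4]
opening: 0.12
grip_force: 30.0
```

```bash
python3 -c "
from h import *
F=[];Z=[]
for i in range(4):
    s=state();F.append(s['ft_force']);Z.append(s['eef_pos']);read_camera('wrist')
print(np.mean(F,0),np.mean(Z,0))"
```

```text
[-0.78757799  0.49670206 10.68008955] [ 435.2177526  -344.85728754  257.83043354]
```

The force rose to about 11 N, so the button is at its stop. Holding for over 2 s.

Emit:
arm_command([
  [[0,0,0,0,0,0,-1],[0,0,0,0,0,0,-1],[0,0,0,0,0,0,-1],[0,0,0,0,0,0,-1],[0,0,0,0,0,0,-1],[0,0,0,0,0,0,-1],[0,0,0,0,0,0,-1],[0,0,0,0,0,0,-1],[0,0,0,0,0,0,-1],[0,0,0,0,0,0,-1]],
])

```text
t: 24.87
eef_pos: [435.2, -344.9, 257.8]
tcp_rot: [3.141, -0.001, -0.125]
ft_force: [-1.5, 1.3, 11.5]
opening: 0.125
grip_force: 30.0
```

Emit:
arm_command([
  [[0,0,0,0,0,0,-1],[0,0,0,0,0,0,-1],[0,0,0,0,0,0,-1],[0,0,0,0,0,0,-1],[0,0,0,0,0,0,-1],[0,0,0,0,0,0,-1],[0,0,0,0,0,0,-1],[0,0,0,0,0,0,-1],[0,0,0,0,0,0,-1],[0,0,0,0,0,0,-1]],
])

```text
t: 25.7
eef_pos: [435.2, -344.9, 257.8]
tcp_rot: [3.141, -0.001, -0.125]
ft_force: [-1.2, 1.8, 10.5]
opening: 0.12
grip_force: 30.0
```

Emit:
arm_command([
  [[0,0,0,0,0,0,-1],[0,0,0,0,0,0,-1],[0,0,0,0,0,0,-1],[0,0,0,0,0,0,-1],[0,0,0,0,0,0,-1],[0,0,0,0,0,0,-1],[0,0,0,0,0,0,-1],[0,0,0,0,0,0,-1],[0,0,0,0,0,0,-1],[0,0,0,0,0,0,-1]],
])

```text
t: 26.53
eef_pos: [435.2, -344.9, 257.8]
tcp_rot: [3.141, -0.001, -0.125]
ft_force: [-1.2, 1.5, 10.9]
opening: 0.125
grip_force: 30.0
```

```bash
python3 - <<'E'
from h import *
pose();im,P,K,D,T=grab("side","s20")
cv2.imwrite("pics/v20.png",np.hstack([cv2.resize(im[110:190,210:290],(400,400)),cv2.resize(im[170:340,200:370],(400,400))])[...,::-1])
E
```

```text
t 26.53 p [ 435.2 -344.9  257.8] yaw [ 1.7998e+02 -3.0000e-02 -7.1700e+00] f [-1.2  1.5 10.9] op 0.125 g 30.0 q [-0.79  0.59  1.87  0.    0.68  0.91]
```

View pics/v20.png

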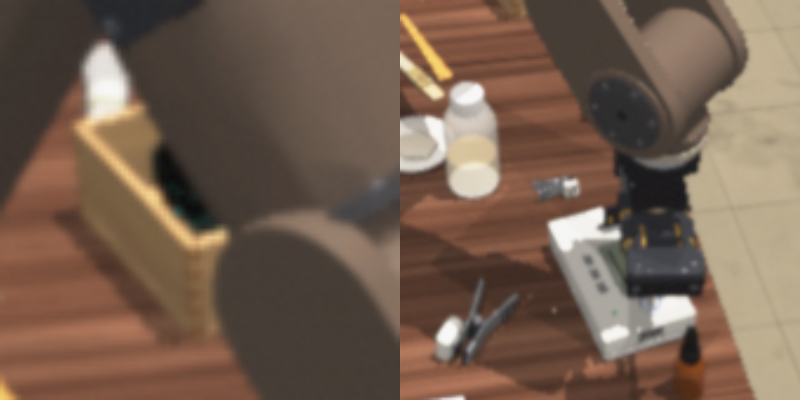

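The side view shows the gripper over the base with the dropper untouched at (690,370). The arm hides the clip, but nothing has been near it since it was checked. The press has held steady at 11 N for over 2 s, so I'm handing in.

```bash
python3 -c "
from cell import *
print(job_done())"
```

```text
the job is handed in; nothing more can be done
None
```

I handed the job in after about 26.5 s of the 58 s allowed. The sensor is clipped on the box's −y wall about 4 mm above the edge, pod inside. The gripped stylus is holding the pairing button at its stop with about 11 N. The arm hid the clip in the last picture, so its final state is from the check right after I let go of it.

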